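Put three harmonicas back in their own colour trays

ROBOT

A 7-joint arm with a two-finger parallel gripper is mounted at the origin on the work surface. World frame = base frame: x ahead of the robot, y to its left, z up, the work surface at z = 0. Lengths are in m, angles in rad, forces in N, time in s.
With the tool pointing down it reaches from about 0.425 to 0.925 m from the base axis. Payload 6.8 kg.
Tool frame: the origin (TCP) lies at the very end of the fingers, on their centre line; the grasp point (between the pads) lies 19 mm behind it; z points along the fingers, y is the line along which they close (so a half turn about z gives the same grasp; the last joint's range is limited). The gripper opens to 85 mm and grips with 20 to 120 N. Pads are 22 mm wide; open, the fingers measure 114 mm over their backs; the gripper's body (76 mm by 85 mm) begins 54 mm behind the grasp point. The pads swing forward as they close: fully open they stand 13 mm farther back than shut.
Start: joints at [1.183, 0.477, 0.022, 1.555, -0.011, 1.109, -0.083], TCP at [0.186, -0.649, 0.231] pointing down, gripper open.
Joint ranges: [-2.96, 2.96], [-0.34, 2.1], [-1.41, 1.46], [0.24, 2.44], [-1.37, 4.51], [0.17, 1.92], [-2.96, 2.96]. Speed limits (rad/s): [2.39, 2.39, 3.14, 3.14, 3.14, 3.14, 3.14].

INTERFACE

Orientations are given as a unit quaternion [w, x, y, z].
In Python, from station import * gives the robot as it stands.
- The arm moves only by the tool jog_arm, never from a script. Its argument "moves" is one flat list of numbers, 7 for each row, row after row: the shift along the tool's x, y, z normalised to -1 to 1, where 1 is 20 mm, then the turn, a rotation vector about the tool's x, y, z normalised to -1 to 1, where 1 is 4 degrees, then the opening, from 0 (shut) to 1 (fully open). In form: [x, y, z, rx, ry, rz, claw, x, y, z, rx, ry, rz, claw, ...]. A call has exactly 8 rows; each row shifts and turns the commanded pose from where the row before left it, along the tool's axes as they then stand; what a row does not reach is not made up. A row lasts 1/12 s, in which the tool goes at most 41.7 mm and 7.16 degrees, less where a joint would pass 70% of its speed; a pose out of reach is approached as far as the arm can. A call with a number of a shift or a turn outside -1 to 1 is refused whole. A call with a gripper value outside its range is refused whole. The fingers move at their own pace and stop on an object; "grip_force" is the grip in N (left out, the last holds). Time passes only in rows, so rows that do not move let the fingers close, or fill a call up. It gives the time, the measured TCP pose, the force, the opening and the grip force at its end, in the units of the state.
- get_obs(): the state, without advancing time (a new reading comes with each control period).
- read_camera(name): name is "scene" or "top" or "wrist"; returns a dict with "color" (384x512x3 uint8, blue, green, red), "fx", "fy", "cx", "cy" (pixels), "k1" (the pictures are not rectified: a ray, as slopes to the right and down, at radius r is drawn at 1 + k1 r^2 times it, then the intrinsics apply), "rvec" (rotation vector, rad) and "tvec" (3), from world to camera coordinates, as OpenCV has them. Camera axes: x right, y down, z forward; pixel columns grow to the right and rows downward; lengths in m; the calibration is good to about 2 mm. A picture is of the moment at which its call begins. There is no depth.
- hand_in(): hands the job in; it is judged then, once.
The state is a dict: "t": time; "q": joint angles; "joint_vel": joint speeds; "joint_torque": joint torques, N m; "eef_pos": TCP position; "tool_rot": TCP orientation; "contact_force": force on the tool from outside, world axes, zero at the start; "torque": the same for the moment, N m; "gripper_width": opening from 0.0 (shut) to 1.0 (fully open); "grasp_force": force on a finger pad.
Only numpy, scipy, OpenCV 4.12 (cv2) and the standard library are available. Lean on these libraries where they do the work, as an engineer would, in place of code of your own. Each camera call takes 0.05 s, during which the arm holds its last target. There are 200 camera calls.

TASK

The three harmonicas on the tuning desk have been laid in one another's trays: move each into the tray of its own colour, lying right way up, lengthwise and roughly centred (either way round), and let go. Use the bare cork pad as the free spot: lay one harmonica down on its middle, lengthwise, and let go of it before you refill the trays. Set the harmonicas down rather than dropping them, and leave the screw tin, screwdriver and reed plate where they lie.

Things in the scene. Friction and masses are not known exactly. Their poses are not given: they have to be found in the camera images.
- red_harmonica: harmonica with red cover plates; real-size harmonica 28 (x) x 102 (y) x 20 (z) mm, a rigid block of about 80 to 150 g with flat upright long sides, grip across its 28 mm width. Origin: centre of its underside; y along its length, z up. Its long -x face has the row of ten holes. It starts lying in a tray of another colour, roughly centred and lengthwise
- blue_harmonica: harmonica with blue cover plates; real-size harmonica 28 (x) x 102 (y) x 20 (z) mm, a rigid block of about 80 to 150 g with flat upright long sides, grip across its 28 mm width. Origin: centre of its underside; y along its length, z up. Its long -x face has the row of ten holes. It starts lying in a tray of another colour, roughly centred and lengthwise
- yellow_harmonica: harmonica with yellow cover plates; real-size harmonica 28 (x) x 102 (y) x 20 (z) mm, a rigid block of about 80 to 150 g with flat upright long sides, grip across its 28 mm width. Origin: centre of its underside; y along its length, z up. Its long -x face has the row of ten holes. It starts lying in a tray of another colour, roughly centred and lengthwise
- red_tray: red tray, fixed, 80 (x) x 150 (y) mm. Origin: centre of its underside, on the desk; y along its length, z up. Flat floor 6 mm above the desk, open along both long sides; at each end a block 12 mm thick rising 12 mm above the floor, 126 mm free between them. Holds one harmonica, lying lengthwise (either way round) between the end blocks
- blue_tray: blue tray, fixed, 80 (x) x 150 (y) mm. Origin: centre of its underside, on the desk; y along its length, z up. Flat floor 6 mm above the desk, open along both long sides; at each end a block 12 mm thick rising 12 mm above the floor, 126 mm free between them. Holds one harmonica, lying lengthwise (either way round) between the end blocks
- yellow_tray: yellow tray, fixed, 80 (x) x 150 (y) mm. Origin: centre of its underside, on the desk; y along its length, z up. Flat floor 6 mm above the desk, open along both long sides; at each end a block 12 mm thick rising 12 mm above the floor, 126 mm free between them. Holds one harmonica, lying lengthwise (either way round) between the end blocks
- cork_pad: bare brown cork pad, fixed, flat, 80 (x) x 150 (y) x 6 (z) mm, empty at the start, no rim. Origin: centre of its underside, on the desk; y along its length, z up; top 6 mm above the desk
- screw_tin: squat open round steel tin of brass screws, loose, 60 mm across, 26 mm high; origin: centre of its underside
- screwdriver: jeweller's screwdriver with blue plastic handle, 140 mm long, loose, lying along its x axis, handle towards -x; origin near its middle, on the desk
- reed_plate: flat brass reed plate 104 (x) x 28 (y) x 4 (z) mm, loose, lying on the desk; origin: centre of its underside
Things that resemble listed ones, but are neither listed nor needed, are in the scene too. There is more than one size of the yellow_harmonica; the one meant has the size given above. What is shaped like the blue_harmonica but white is not meant.

How it is judged:
On the way:
1. one harmonica, any of the three, lies released on the middle of the cork pad, lengthwise (centre within 15 mm each way, 0.2 rad) (((x of red_harmonica in the frame of cork_pad between -0.015 and 0.015 m and y of red_harmonica in the frame of cork_pad between -0.015 and 0.015 m and z of red_harmonica in the frame of cork_pad below 0.01 m and angle between the y axis of red_harmonica and the y axis of cork_pad, either way round below 0.2 rad and angle between red_harmonica's own z axis and vertical below 0.1 rad and linear speed of red_harmonica below 0.02 m/s and contact force between red_harmonica and the fingers below 0.05 N) or (x of blue_harmonica in the frame of cork_pad between -0.015 and 0.015 m and y of blue_harmonica in the frame of cork_pad between -0.015 and 0.015 m and z of blue_harmonica in the frame of cork_pad below 0.01 m and angle between the y axis of blue_harmonica and the y axis of cork_pad, either way round below 0.2 rad and angle between blue_harmonica's own z axis and vertical below 0.1 rad and linear speed of blue_harmonica below 0.02 m/s and contact force between blue_harmonica and the fingers below 0.05 N) or (x of yellow_harmonica in the frame of cork_pad between -0.015 and 0.015 m and y of yellow_harmonica in the frame of cork_pad between -0.015 and 0.015 m and z of yellow_harmonica in the frame of cork_pad below 0.01 m and angle between the y axis of yellow_harmonica and the y axis of cork_pad, either way round below 0.2 rad and angle between yellow_harmonica's own z axis and vertical below 0.1 rad and linear speed of yellow_harmonica below 0.02 m/s and contact force between yellow_harmonica and the fingers below 0.05 N))), for 0.2 s.
At the end, for the whole second after the job is handed in: each harmonica lies right way up in the tray of its own colour, on its floor, centre within 15 mm of the tray's centre along and across, lengthwise within 0.2 rad either way round, released and at rest (x of red_harmonica in the frame of red_tray between -0.015 and 0.015 m and y of red_harmonica in the frame of red_tray between -0.015 and 0.015 m and z of red_harmonica in the frame of red_tray below 0.01 m and angle between the y axis of red_harmonica and the y axis of red_tray, either way round below 0.2 rad and angle between each of red_harmonica, blue_harmonica, yellow_harmonica's own z axis and vertical below 0.1 rad and linear speed of each of red_harmonica, blue_harmonica, yellow_harmonica below 0.02 m/s and contact force between each of red_harmonica, blue_harmonica, yellow_harmonica and the fingers below 0.05 N and x of blue_harmonica in the frame of blue_tray between -0.015 and 0.015 m and y of blue_harmonica in the frame of blue_tray between -0.015 and 0.015 m and z of blue_harmonica in the frame of blue_tray below 0.01 m and angle between the y axis of blue_harmonica and the y axis of blue_tray, either way round below 0.2 rad and x of yellow_harmonica in the frame of yellow_tray between -0.015 and 0.015 m and y of yellow_harmonica in the frame of yellow_tray between -0.015 and 0.015 m and z of yellow_harmonica in the frame of yellow_tray below 0.01 m and angle between the y axis of yellow_harmonica and the y axis of yellow_tray, either way round below 0.2 rad); the robot touches nothing.
It fails at once if the screw tin, the screwdriver or the reed plate is moved more than 25 mm (distance of any of screw_tin, screwdriver, reed_plate from where it was at the start of the episode above 0.025 m).
It fails at once if a harmonica is dropped (falls out of the fingers faster than 0.6 m/s, about 20 mm of free fall) ((linear speed of red_harmonica above 0.6 m/s and contact force between red_harmonica and the fingers below 0.05 N) or (linear speed of blue_harmonica above 0.6 m/s and contact force between blue_harmonica and the fingers below 0.05 N) or (linear speed of yellow_harmonica above 0.6 m/s and contact force between yellow_harmonica and the fingers below 0.05 N)).
It also fails if it takes over 104 s, if anything falls off the work surface, if the arm or the gripper's body presses on something with over 40 N, if the wrist force passes 120 N, or if a joint passes its speed limit or range.

## Working session

There is one attempt and no reset: what is moved stays moved. The work goes in short steps, Python scripts to look and compute and a tool call to move; the robot and the scene stay as the last step left them, time stands still between calls to the robot, and variables do not carry over. Pictures are saved under pics/ and viewed, at most 14 in all, crops included, and the job is handed in when it is done.

Besides the shell and the picture viewer there is one more tool, called by a JSON object that holds its "api" and its "payload". jog_arm: Moves the arm, as the interface text tells. Scaled input: -1 to 1 covers 20 mm each way for a shift and 4 degrees each way for a turn. Its arguments: {"type":"object","properties":{"moves":{"type":"array"},"grip_force":{"type":"number"}},"required":["moves"]}

```bash
mkdir -p pics; ls; python3 - <<'E'
from station import *
import cv2
o=get_obs();print(o['t'],o['eef_pos'],o['tool_rot'],o['gripper_width'],o['contact_force'])
for n in('scene','top'):
    c=read_camera(n);cv2.imwrite(f'pics/{n}0.png',cv2.resize(c['color'],(800,600),interpolation=cv2.INTER_CUBIC));print({k:v for k,v in c.items() if k!='color'})
E
```

```text
pics
0.0 [ 0.18622972 -0.64818903  0.23031396] [-8.97151953e-04  9.90229297e-01  1.39445688e-01 -1.88371679e-04] 0.9940099651538977 [-0.33392619  0.18296609 -0.47844124]
{'fx': 442.79293633089213, 'fy': 442.79293633089213, 'cx': 244.99933294291444, 'cy': 191.12923368012767, 'k1': -0.05282499350278931, 'rvec': array([ 1.78211222,  2.02760541, -0.58811246]), 'tvec': array([-0.02180834, -0.38777165,  1.44663802])}
{'fx': 495.2087640446947, 'fy': 495.2087640446947, 'cx': 252.64102802072335, 'cy': 183.68204641769663, 'k1': -0.05412086426940739, 'rvec': array([ 2.11098554, -2.15759703,  0.20490634]), 'tvec': array([0.08294024, 0.5013388 , 0.9591504 ])}
```

View pics/scene0.png

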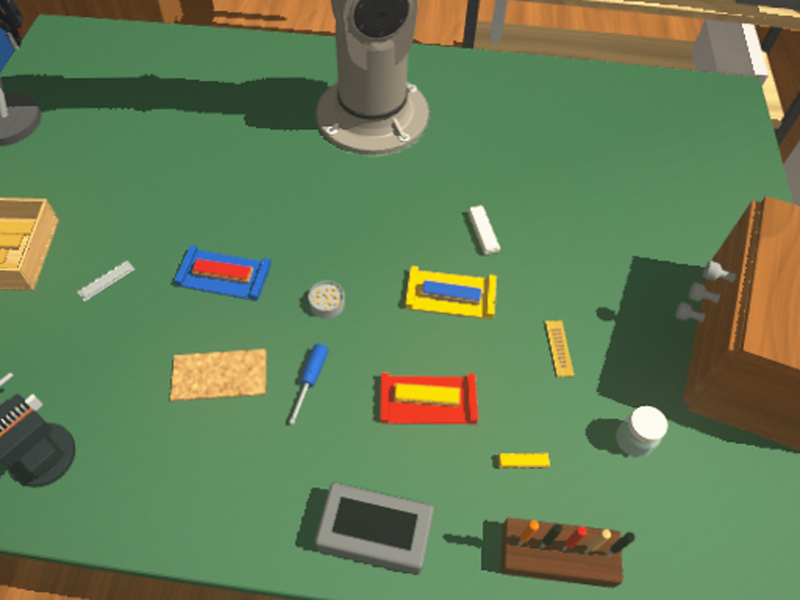

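View pics/top0.png

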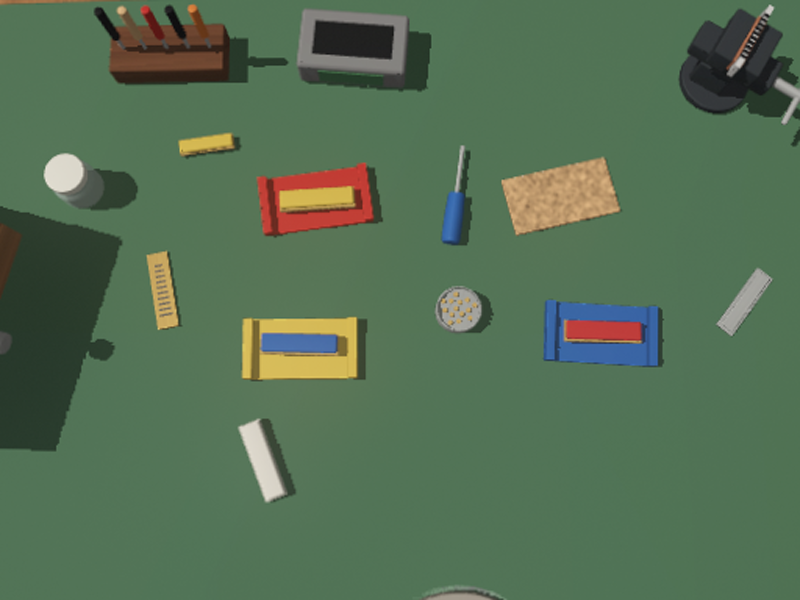

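The scene picture shows these lookalikes, in 800x600 pixels (scene; top):
- Yellow: the block in the red tray (427,394; 316,198), and a smaller yellow one loose on the desk (524,460; 207,144), which is the decoy.
- Blue: the block in the yellow tray (452,292; 299,344), and a white one (484,230; 263,460), which is the decoy. The screwdriver handle is also blue (316,362).
- Red: the block in the blue tray (222,270; 603,331). The red pen in the rack is not it.
- Pad: the brown cork at (220,374; 561,196).

I choose the three in the trays. Next I measure them from both views.

```bash
cat > h.py <<'E'
import cv2, numpy as np
from station import *
def K(c): return np.array([[c['fx'],0,c['cx']],[0,c['fy'],c['cy']],[0,0,1.]])
def rays(c,uv):
    uv=np.asarray(uv,float).reshape(-1,1,2)
    p=cv2.undistortPoints(uv,K(c),np.array([c['k1'],0,0,0,0]))[:,0]
    R=cv2.Rodrigues(c['rvec'])[0]
    return -R.T@c['tvec'], np.c_[p,np.ones(len(p))]@R
def plane(c,uv,z):
    o,d=rays(c,uv); return o+d*((z-o[2])/d[:,2])[:,None]
def tri(c1,u1,c2,u2):
    o1,d1=rays(c1,u1);o2,d2=rays(c2,u2);P=[];G=[]
    for a,b in zip(d1,d2):
        s=np.linalg.lstsq(np.c_[a,-b],o2-o1,rcond=None)[0]
        p,q=o1+a*s[0],o2+b*s[1];P.append((p+q)/2);G.append(np.linalg.norm(p-q))
    return np.array(P),np.array(G)
HS={'red':[((0,130,60),(7,255,255)),((173,130,60),(180,255,255))],'blue':[((100,120,50),(125,255,255))],
    'yellow':[((20,120,70),(34,255,255))],'cork':[((8,60,90),(20,200,255))]}
def mask(im,col,roi=None):
    h=cv2.cvtColor(im,cv2.COLOR_BGR2HSV); m=sum(cv2.inRange(h,np.array(a),np.array(b)) for a,b in HS[col])
    if roi is not None:
        k=np.zeros_like(m);x,y,w,hh=roi;k[y-hh:y+hh,x-w:x+w]=255;m&=k
    return cv2.morphologyEx(m,cv2.MORPH_OPEN,np.ones((2,2),np.uint8))
def big(m): return max(cv2.findContours(m,cv2.RETR_EXTERNAL,cv2.CHAIN_APPROX_NONE)[0],key=cv2.contourArea)
def quad(m):
    h=cv2.convexHull(big(m)); e=1.
    while True:
        a=cv2.approxPolyDP(h,e,True)
        if len(a)<=4: return a[:,0].astype(float)
        e+=.25
E
cat > m.py <<'E'
from h import *
S,T=read_camera('scene'),read_camera('top')
def both(col,rs,rt,z):
    ps=[]
    for c,r in((S,rs),(T,rt)):
        m=mask(c['color'],col,r);q=quad(m);w=plane(c,q,z);ps.append((q,w))
    (q1,w1),(q2,w2)=ps
    idx=[np.argmin(np.linalg.norm(w2-a,axis=1)) for a in w1]
    P,G=tri(S,q1,T,q2[idx])
    o=np.argsort(np.arctan2(*(P[:,:2]-P[:,:2].mean(0)).T));P=P[o]
    e=[P[1]-P[0]+P[2]-P[3],P[3]-P[0]+P[2]-P[1]];e=[x/2 for x in e];l=max(e,key=np.linalg.norm)
    print(col,'ctr',P.mean(0).round(4),'z',P[:,2].round(3),'sides',[round(float(np.linalg.norm(x)),3) for x in e],'yaw(long axis) deg',round(np.degrees(np.arctan2(l[1],l[0])),1),'gap',G.round(4))
    print('   top-view ctr on plane',w2.mean(0).round(4), 'idx',idx)
k=.64
def R(x,y,w,h): return tuple(int(round(v*k)) for v in(x,y,w,h))
print('trays');both('red',R(430,400,60,40),R(316,200,70,45),.012);both('blue',R(222,272,55,35),R(603,333,70,42),.012);both('yellow',R(452,292,55,35),R(300,348,70,42),.012);both('cork',R(220,374,60,40),R(561,196,75,50),.006)
print('harm');both('red',R(222,270,35,17),R(603,331,45,20),.026);both('blue',R(452,292,36,17),R(299,344,45,20),.026);both('yellow',R(427,394,38,17),R(316,198,45,22),.026)
print('decoy yellow');both('yellow',R(524,460,38,17),R(207,144,40,22),.015)
v=np.hstack([cv2.resize(T['color'][95:160,155:250],(380,260),interpolation=2),cv2.resize(T['color'][75:140,105:200],(380,260),interpolation=2)]);w=np.hstack([cv2.resize(T['color'][180:245,150:245],(380,260),interpolation=2),cv2.resize(T['color'][180:245,340:435],(380,260),interpolation=2)])
cv2.imwrite('pics/crop1.png',np.vstack([v,w]))
E
python3 m.py
```

```text
trays
red ctr [0.6338 0.1766 0.0086] z [0.004 0.01  0.006 0.014] sides [0.147, 0.081] yaw(long axis) deg 96.0 gap [0.0006 0.0018 0.0014 0.002 ]
   top-view ctr on plane [0.6328 0.1768 0.012 ] idx [np.int64(2), np.int64(3), np.int64(0), np.int64(1)]
blue ctr [ 0.4401 -0.2055  0.003 ] z [ 0.005  0.007 -0.001 -0.   ] sides [0.151, 0.079] yaw(long axis) deg 86.2 gap [0.0003 0.002  0.0028 0.006 ]
   top-view ctr on plane [ 0.4391 -0.2038  0.012 ] idx [np.int64(2), np.int64(3), np.int64(0), np.int64(1)]
yellow ctr [0.429  0.1979 0.0057] z [ 0.01   0.014  0.004 -0.005] sides [0.149, 0.079] yaw(long axis) deg 89.1 gap [0.0015 0.0008 0.0006 0.0029]
   top-view ctr on plane [0.4282 0.1969 0.012 ] idx [np.int64(1), np.int64(2), np.int64(3), np.int64(0)]
cork ctr [ 0.6338 -0.1639 -0.0014] z [-0.001 -0.002  0.001 -0.004] sides [0.149, 0.077] yaw(long axis) deg 101.1 gap [0.0001 0.0008 0.0022 0.0003]
   top-view ctr on plane [ 0.6316 -0.1624  0.006 ] idx [np.int64(2), np.int64(3), np.int64(0), np.int64(1)]
harm
red ctr [ 0.447  -0.2038  0.0263] z [0.018 0.037 0.018 0.032] sides [0.093, 0.014] yaw(
[... 210 characters left out ...]
.017 0.013] sides [0.094, 0.02] yaw(long axis) deg 87.0 gap [0.0012 0.001  0.     0.0025]
   top-view ctr on plane [0.4322 0.1964 0.026 ] idx [np.int64(1), np.int64(2), np.int64(3), np.int64(0)]
yellow ctr [0.6372 0.1743 0.0237] z [0.021 0.018 0.012 0.043] sides [0.023, 0.096] yaw(long axis) deg -82.0 gap [0.0014 0.0032 0.0027 0.0017]
   top-view ctr on plane [0.6299 0.173  0.026 ] idx [np.int64(3), np.int64(1), np.int64(2), np.int64(3)]
decoy yellow
yellow ctr [0.7171 0.3288 0.0054] z [0.004 0.009 0.007 0.002] sides [0.073, 0.018] yaw(long axis) deg 96.6 gap [0.0017 0.0011 0.003  0.    ]
   top-view ctr on plane [0.7135 0.3262 0.015 ] idx [np.int64(3), np.int64(0), np.int64(1), np.int64(2)]
```

View pics/crop1.png

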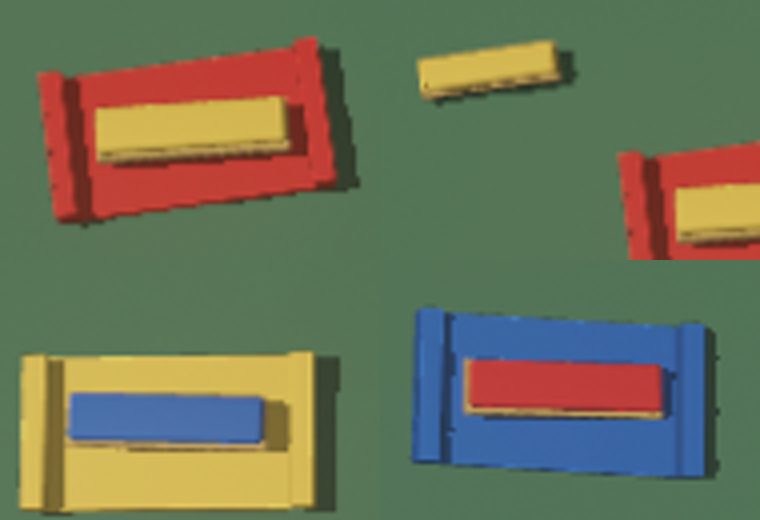

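The crop confirms the choice: the full-size yellow harmonica is in the red tray, about 96 mm long at crop (192,130). The loose yellow one is about 73 mm long, at (487,68). Blue is at (165,418) in the yellow tray and red at (565,388) in the blue tray, both full size. First I rotate the tool, then go above the red one.

{"api": "jog_arm", "payload": {"moves": [0,0,0,0,0,-1,1,0,0,0,0,0,-1,1,0,0,0,0,0,-1,1,0,0,0,0,0,-1,1,0,0,0,0,0,-1,1,0,0,0,0,0,-1,1,0,0,0,0,0,-1,1,0,0,0,0,0,-1,1], "grip_force": 40}}

```text
t: 0.87
eef_pos: [0.1863, -0.6486, 0.231]
tool_rot: [-0.0, 0.913, 0.409, -0.0]
contact_force: [-0.2, 0.6, -0.1]
gripper_width: 0.996
grasp_force: 0.0
```

{"api": "jog_arm", "payload": {"moves": [0,0,0,0,0,-1,1,0,0,0,0,0,-1,1,0,0,0,0,0,-1,1,0,0,0,0,0,-1,1,0,0,0,0,0,-1,1,0,0,0,0,0,-1,1,0,0,0,0,0,-1,1,0,0,0,0,0,-1,1]}}

```text
t: 1.53
eef_pos: [0.1863, -0.6486, 0.231]
tool_rot: [-0.0, 0.765, 0.644, 0.0]
contact_force: [0.2, -0.4, -0.1]
gripper_width: 1.004
grasp_force: 0.0
```

```bash
cat > g.py <<'E'
from h import *
from scipy.spatial.transform import Rotation as Ro
def pose():
    o=get_obs();w,x,y,z=o['tool_rot'];R=Ro.from_quat([x,y,z,w]);M=R.as_matrix()
    return o,R,M,np.degrees(np.arctan2(M[1,1],M[0,1]))
def go(x,y,z,yaw):
    "print the total shift (units of 20 mm, tool axes at target yaw) and turns (4 deg)"
    o,R,M,a=pose();c,s=np.cos(np.radians(yaw)),np.sin(np.radians(yaw))
    Mt=np.array([[-s,c,0],[c,s,0],[0,0,-1.]]).T
    rv=(R.inv()*Ro.from_matrix(Mt)).as_rotvec(degrees=True)/4
    print('t',round(o['t'],2),'pos',o['eef_pos'].round(4),'yaw',round(a,2),'f',o['contact_force'].round(1),'w',round(o['gripper_width'],3),'gf',o['grasp_force'])
    print('turn units',rv.round(2),'shift units (after turn)',(Mt.T@(np.array([x,y,z])-o['eef_pos'])/.02).round(2))
E
python3 -c "
from g import *
go(.441,-.2035,.22,-4)"
```

```text
t 1.53 pos [ 0.1863 -0.6486  0.231 ] yaw -9.78 f [ 0.2 -0.4 -0.1] w 1.004 gf 0.0
turn units [-0.   -0.01 -1.44] shift units (after turn) [23.09 11.15  0.55]
```

{"api": "jog_arm", "payload": {"moves": [0,0,0,0,0,-0.72,1,0,0,0,0,0,-0.72,1,1,0.5,0,0,0,0,1,1,0.5,0,0,0,0,1,1,0.5,0,0,0,0,1,1,0.5,0,0,0,0,1,1,0.5,0,0,0,0,1,1,0.5,0,0,0,0,1]}}

```text
t: 2.2
eef_pos: [0.2554, -0.5324, 0.2312]
tool_rot: [-0.0, 0.733, 0.681, 0.0]
contact_force: [-0.0, -0.2, 0.3]
gripper_width: 0.999
grasp_force: 0.0
```

{"api": "jog_arm", "payload": {"moves": [1,0.5,0,0,0,0,1,1,0.5,0,0,0,0,1,1,0.5,0,0,0,0,1,1,0.5,0,0,0,0,1,1,0.5,0,0,0,0,1,1,0.5,0,0,0,0,1,1,0.5,0,0,0,0,1,1,0.5,0,0,0,0,1]}}

```text
t: 2.87
eef_pos: [0.3469, -0.3788, 0.2313]
tool_rot: [-0.0, 0.733, 0.681, -0.0]
contact_force: [-0.2, -0.7, 0.3]
gripper_width: 1.001
grasp_force: 0.0
```

{"api": "jog_arm", "payload": {"moves": [1,0.5,0,0,0,0,1,1,0.5,0,0,0,0,1,1,0.5,0,0,0,0,1,1,0.5,0,0,0,0,1,0,0,0,0,0,0,1,0,0,0,0,0,0,1,0,0,0,0,0,0,1,0,0,0,0,0,0,1]}}

```text
t: 3.53
eef_pos: [0.3916, -0.304, 0.2312]
tool_rot: [-0.0, 0.733, 0.68, -0.0]
contact_force: [-0.6, -0.3, 0.2]
gripper_width: 1.003
grasp_force: 0.0
```

```bash
python3 -c "
from g import *
go(.441,-.2035,.22,-4)
c=read_camera('wrist');cv2.imwrite('pics/w1.png',c['color']);np.save('w1.npy',c,allow_pickle=True)
o,d=rays(c,[[256,192]]);print('cam',o,d,c['fx'],c['cx'],c['cy'])"
```

```text
t 3.53 pos [ 0.3916 -0.304   0.2312] yaw -4.31 f [-0.6 -0.3  0.2] w 1.003 gf 0.0
turn units [-0.01  0.   -0.08] shift units (after turn) [5.18 2.11 0.56]
cam [ 0.39747424 -0.22961892  0.37270858] [[-0.01906279 -0.30564371 -0.9520779 ]] 277.3936913361532 254.3384268460623 188.09759860358992
```

View pics/w1.png

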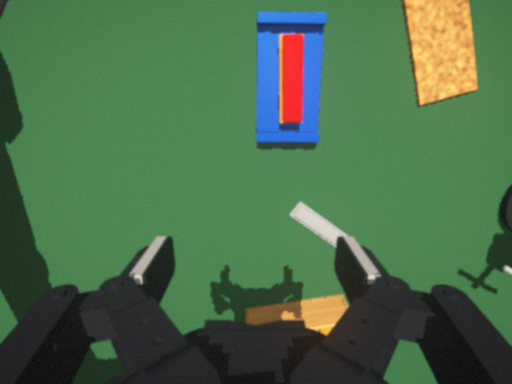

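The wrist view shows the red harmonica at (291,78) in the blue tray (290,77), the cork at (442,50), and the reed-like grey lookalike at (320,222). I move above the red one and take a second wrist view.

{"api": "jog_arm", "payload": {"moves": [1,0.42,0,0,0,0,1,1,0.42,0,0,0,0,1,1,0.42,0,0,0,0,1,1,0.42,0,0,0,0,1,1,0.42,0,0,0,0,1,0.18,0,0,0,0,0,1,0,0,0,0,0,0,1,0,0,0,0,0,0,1]}}

```text
t: 4.25
eef_pos: [0.4413, -0.2039, 0.2312]
tool_rot: [-0.0, 0.733, 0.68, -0.0]
contact_force: [-0.4, 0.2, 0.8]
gripper_width: 0.999
grasp_force: 0.0
```

```bash
cat > w.py <<'E'
from g import *
def rect(c,col,z,near,minmm=0):
    """centre and long-axis yaw on plane z, of the colour blob whose hull centre lies nearest `near`"""
    cs=[k for k in cv2.findContours(mask(c['color'],col),cv2.RETR_EXTERNAL,cv2.CHAIN_APPROX_NONE)[0] if cv2.contourArea(k)>150]
    best=None
    for k in cs:
        W=plane(c,k[:,0],z)[:,:2];(x,y),(a,b),t=cv2.minAreaRect((W*1000).astype(np.float32))
        if a<b:t+=90
        d=np.hypot(x/1000-near[0],y/1000-near[1])
        if best is None or d<best[0]: best=(d,(round(x/1000,4),round(y/1000,4)),(round(max(a,b),1),round(min(a,b),1)),round(t%180,1),k)
    return best[1:]
def height(c1,c2,k1,k2):
    f=lambda k:cv2.moments(k);m=[f(k1),f(k2)];u=[[[q['m10']/q['m00'],q['m01']/q['m00']]] for q in m]
    P,G=tri(c1,u[0],c2,u[1]);return P[0].round(4),G.round(4)
def report(c1,c2,items):
    for n,col,z,near in items:
        a,b=rect(c1,col,z,near),rect(c2,col,z,near)
        print(n,a[:3],b[:3],'tri',*height(c1,c2,a[3],b[3]))
E
python3 -c "
from w import *
go(.441,-.2035,.22,-4)
c1=np.load('w1.npy',allow_pickle=True).item();c=read_camera('wrist');cv2.imwrite('pics/w2.png',c['color']);np.save('w2.npy',c,allow_pickle=True)
report(c1,c,[('redH','red',.026,(.441,-.2035)),('blueT','blue',.010,(.439,-.204))])
T=read_camera('top');print(rect(T,'red',.026,(.441,-.2035))[:3],rect(T,'blue',.010,(.439,-.204))[:3])
"
```

```text
t 4.25 pos [ 0.4413 -0.2039  0.2312] yaw -4.28 f [-0.4  0.2  0.8] w 0.999 gf 0.0
turn units [-0.01  0.01 -0.07] shift units (after turn) [ 0.02 -0.01  0.56]
redH ((0.4448, -0.2062), (99.9, 22.1), 87.1) ((0.4453, -0.2055), (99.1, 23.2), 87.2) tri [ 0.4452 -0.204   0.0219] [0.0001]
blueT ((0.4433, -0.2058), (153.7, 82.3), 85.5) ((0.4425, -0.2079), (153.9, 81.2), 85.6) tri [ 0.4426 -0.2014  0.0124] [0.0008]
((0.4411, -0.2036), (96.0, 24.3), 86.9) ((0.4393, -0.2038), (152.1, 80.9), 85.2)
```

View pics/w2.png

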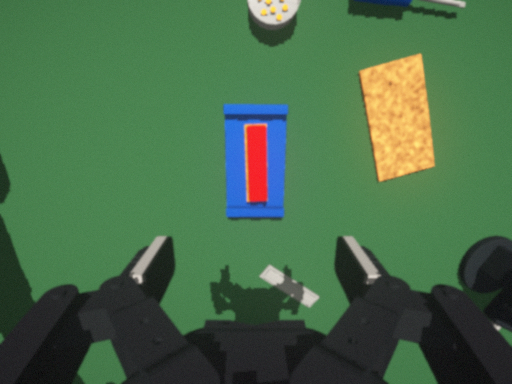

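The second wrist view shows the red harmonica at (257,162) in the blue tray (256,160), with the cork at (398,118) and the tin at (274,10). The top and wrist views agree within 4 mm, and the triangulated height of 22 mm matches. Going down to grasp it.

{"api": "jog_arm", "payload": {"moves": [0,0.1,1,0,0,-0.32,1,0,0,1,0,0,0,1,0,0,1,0,0,0,1,0,0,1,0,0,0,1,0,0,1,0,0,0,1,0,0,1,0,0,0,1,0,0,1,0,0,0,1,0,0,1,0,0,0,1]}}

```text
t: 5.02
eef_pos: [0.4433, -0.2044, 0.0703]
tool_rot: [0.0, 0.726, 0.688, -0.0]
contact_force: [0.2, -0.0, -0.4]
gripper_width: 0.998
grasp_force: 0.0
```

{"api": "jog_arm", "payload": {"moves": [0,0,0.6,0,0,0,1,0,0,0.6,0,0,0,1,0,0,0.6,0,0,0,1,0,0,0.5,0,0,0,1,0,0,0.5,0,0,0,1,0,0,0.3,0,0,0,1,0,0,0,0,0,0,1,0,0,0,0,0,0,1]}}

```text
t: 5.68
eef_pos: [0.4439, -0.2028, 0.0092]
tool_rot: [-0.0, 0.725, 0.689, -0.0]
contact_force: [0.1, 0.4, 0.2]
gripper_width: 0.999
grasp_force: 0.0
```

{"api": "jog_arm", "payload": {"moves": [0,0,0,0,0,0,0,0,0,0,0,0,0,0,0,0,0,0,0,0,0,0,0,0,0,0,0,0,0,0,0,0,0,0,0,0,0,0,0,0,0,0,0,0,0,0,0,0,0,0,0,0,0,0,0,0]}}

```text
t: 6.35
eef_pos: [0.4442, -0.203, 0.0098]
tool_rot: [0.0, 0.725, 0.689, 0.0]
contact_force: [-1.0, 1.0, 6.7]
gripper_width: 0.319
grasp_force: 40.6
```

Gripped at an opening of 0.319, which is 27 mm. I lift and measure the cork.

{"api": "jog_arm", "payload": {"moves": [0,0,-0.3,0,0,0,0,0,0,-0.7,0,0,0,0,0,0,-1,0,0,0,0,0,0,-1,0,0,0,0,0,0,-1,0,0,0,0,0,0,-1,0,0,0,0,0,0,0,0,0,0,0,0,0,0,0,0,0,0]}}

```text
t: 7.02
eef_pos: [0.4443, -0.2032, 0.1102]
tool_rot: [0.001, 0.725, 0.689, 0.0]
contact_force: [0.0, 0.5, -1.4]
gripper_width: 0.313
grasp_force: 39.9
```

```bash
python3 -c "
from w import *
T=read_camera('top');c2=np.load('w2.npy',allow_pickle=True).item();c=read_camera('wrist')
print(rect(T,'cork',.006,(.63,-.163))[:3])
report(np.load('w1.npy',allow_pickle=True).item(),c2,[('cork','cork',.006,(.63,-.163))]);print(rect(c,'cork',.006,(.63,-.163))[:3])
go(.635,-.164,.1,11)"
```

```text
((0.632, -0.1627), (151.0, 80.9), 102.3)
cork ((0.6366, -0.1762), (129.5, 82.2), 102.1) ((0.6349, -0.165), (150.5, 81.5), 102.1) tri [ 0.6696 -0.1673 -0.0554] [0.0102]
((0.6333, -0.1643), (149.6, 82.1), 102.0)
t 7.12 pos [ 0.4431 -0.2028  0.1087] yaw -2.94 f [-0.3  1.4 -0.7] w 0.317 gf 39.891804456710815
turn units [-0.02 -0.01 -3.48] shift units (after turn) [0.07 9.79 0.43]
```

{"api": "jog_arm", "payload": {"moves": [0,0,0,0,0,-0.93,0,0,0,0,0,0,-0.93,0,0,0,0,0,0,-0.93,0,0,0,0,0,0,-0.93,0,0,0.8,0,0,0,0,0,0,1,0,0,0,0,0,0,1,0,0,0,0,0,0,1,0,0,0,0,0]}}

```text
t: 7.78
eef_pos: [0.5179, -0.1868, 0.1078]
tool_rot: [-0.001, 0.63, 0.777, -0.0]
contact_force: [0.1, -0.8, -1.7]
gripper_width: 0.312
grasp_force: 39.9
```

{"api": "jog_arm", "payload": {"moves": [0,1,0,0,0,0,0,0,1,0,0,0,0,0,0,1,0,0,0,0,0,0,1,0,0,0,0,0,0,1,0,0,0,0,0,0,0.8,0,0,0,0,0,0,0,0,0,0,0,0,0,0,0,0,0,0,0]}}

```text
t: 8.45
eef_pos: [0.631, -0.1623, 0.1075]
tool_rot: [-0.001, 0.629, 0.777, -0.0]
contact_force: [-0.5, -0.2, -1.6]
gripper_width: 0.317
grasp_force: 39.8
```

```bash
python3 -c "
from w import *
go(.634,-.164,.012,12)"
```

```text
t 8.45 pos [ 0.631  -0.1623  0.1075] yaw 12.01 f [-0.5 -0.2 -1.6] w 0.317 gf 39.82757091522217
turn units [-0.03 -0.02  0.  ] shift units (after turn) [-0.11  0.13  4.78]
```

{"api": "jog_arm", "payload": {"moves": [-0.1,0.13,0.8,0,0,0,0,0,0,1,0,0,0,0,0,0,1,0,0,0,0,0,0,1,0,0,0,0,0,0,0.6,0,0,0,0,0,0,0.3,0,0,0,0,0,0,0,0,0,0,0,0,0,0,0,0,0,0]}}

```text
t: 9.12
eef_pos: [0.6346, -0.1647, 0.0154]
tool_rot: [-0.0, 0.63, 0.777, -0.0]
contact_force: [0.3, 0.4, -0.4]
gripper_width: 0.316
grasp_force: 39.9
```

{"api": "jog_arm", "payload": {"moves": [0,0,0.05,0,0,0,0,0,0,0.03,0,0,0,0,0,0,0,0,0,0,0,0,0,0,0,0,0,0,0,0,0,0,0,0,0,0,0,0,0,0,0,0,0,0,0,0,0,0,0,0,0,0,0,0,0,0]}}

```text
t: 9.78
eef_pos: [0.6347, -0.1645, 0.0137]
tool_rot: [0.0, 0.63, 0.777, 0.0]
contact_force: [-1.2, 0.1, -0.2]
gripper_width: 0.319
grasp_force: 39.9
```

{"api": "jog_arm", "payload": {"moves": [0,0,0.06,0,0,0,0,0,0,0.06,0,0,0,0,0,0,0.04,0,0,0,0,0,0,0.03,0,0,0,0,0,0,0,0,0,0,0,0,0,0,0,0,0,0,0,0,0,0,0,0,0,0,0,0,0,0,0,0]}}

```text
t: 10.45
eef_pos: [0.6346, -0.1645, 0.0098]
tool_rot: [-0.0, 0.63, 0.777, 0.0]
contact_force: [-1.0, 0.3, -0.1]
gripper_width: 0.315
grasp_force: 39.9
```

{"api": "jog_arm", "payload": {"moves": [0,0,0.03,0,0,0,0,0,0,0.03,0,0,0,0,0,0,0,0,0,0,0,0,0,0,0,0,0,0,0,0,0,0,0,0,0,0,0,0,0,0,0,0,0,0,0,0,0,0,0,0,0,0,0,0,0,0]}}

```text
t: 11.12
eef_pos: [0.6346, -0.1645, 0.0098]
tool_rot: [0.0, 0.63, 0.777, -0.0]
contact_force: [-4.1, 0.7, 8.2]
gripper_width: 0.323
grasp_force: 41.1
```

Contact at 8 N. I open slowly, then raise the arm while the fingers stay open.

{"api": "jog_arm", "payload": {"moves": [0,0,-0.03,0,0,0,0.4,0,0,0,0,0,0,0.45,0,0,0,0,0,0,0.6,0,0,0,0,0,0,0.8,0,0,0,0,0,0,1,0,0,0,0,0,0,1,0,0,0,0,0,0,1,0,0,0,0,0,0,1]}}

```text
t: 11.78
eef_pos: [0.6346, -0.1645, 0.0092]
tool_rot: [-0.0, 0.63, 0.777, 0.0]
contact_force: [0.3, 0.3, 0.6]
gripper_width: 1.003
grasp_force: 0.0
```

{"api": "jog_arm", "payload": {"moves": [0,0,-0.3,0,0,0,1,0,0,-0.7,0,0,0,1,0,0,-1,0,0,0,1,0,0,-1,0,0,0,1,0,0,-1,0,0,0,1,0,0,-1,0,0,0,1,0,0,-1,0,0,0,1,0,0,-1,0,0,0,1]}}

```text
t: 12.45
eef_pos: [0.6348, -0.1644, 0.1519]
tool_rot: [0.001, 0.63, 0.777, 0.0]
contact_force: [0.4, 0.3, -0.1]
gripper_width: 1.0
grasp_force: 0.0
```

```bash
python3 -c "
from w import *
go(.435,.1964,.16,-2)
T=read_camera('top');w=read_camera('wrist')
for c in (T,w):
  print(rect(c,'red',.026,(.634,-.164))[:3],rect(c,'cork',.006,(.634,-.164))[:3])
print('blueT',rect(T,'blue',.010,(.439,-.204))[:3],rect(w,'blue',.010,(.439,-.204))[:3],'blueH top',rect(T,'blue',.026,(.434,.197))[:3])
cv2.imwrite('pics/t3.png',T['color'])
"
```

```text
t 12.45 pos [ 0.6348 -0.1644  0.1519] yaw 11.96 f [ 0.4  0.3 -0.1] w 1.0 gf 0.0
turn units [0.02 0.01 3.49] shift units (after turn) [ 17.68 -10.62  -0.4 ]
((0.632, -0.1647), (98.5, 24.5), 101.5) ((0.6319, -0.1623), (150.0, 80.9), 102.3)
((0.6371, -0.1664), (97.2, 22.9), 101.8) ((0.6367, -0.1636), (149.7, 80.1), 102.0)
blueT ((0.4393, -0.2038), (152.2, 80.9), 85.2) ((0.4426, -0.207), (157.1, 89.2), 85.5) blueH top ((0.4332, 0.197), (94.7, 21.8), 87.3)
```

View pics/t3.png

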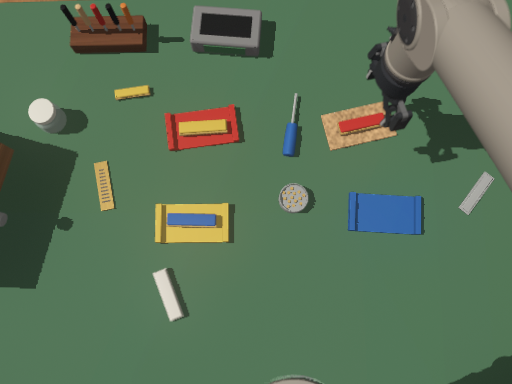

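The top view shows red lying on the middle of the cork (361,123) and the blue tray empty at (385,214). Next I go to the blue harmonica at (192,220).

{"api": "jog_arm", "payload": {"moves": [0,0,0,0,0,0.94,1,0,0,0,0,0,0.94,1,0,0,0,0,0,0.93,1,0,0,0,0,0,0.93,1,0.7,-0.4,0,0,0,0,1,1,-0.6,0,0,0,0,1,1,-0.6,0,0,0,0,1,1,-0.6,0,0,0,0,1]}}

```text
t: 13.22
eef_pos: [0.5938, -0.0875, 0.1495]
tool_rot: [-0.0, 0.726, 0.688, -0.0]
contact_force: [0.6, 0.3, -0.8]
gripper_width: 0.998
grasp_force: 0.0
```

{"api": "jog_arm", "payload": {"moves": [1,-0.65,0,0,0,0,1,1,-0.65,0,0,0,0,1,1,-0.65,0,0,0,0,1,1,-0.65,0,0,0,0,1,1,-0.65,0,0,0,0,1,1,-0.65,0,0,0,0,1,1,-0.65,0,0,0,0,1,1,-0.65,0,0,0,0,1]}}

```text
t: 13.88
eef_pos: [0.4983, 0.0778, 0.1497]
tool_rot: [0.0, 0.725, 0.688, 0.0]
contact_force: [-0.1, 0.7, 0.2]
gripper_width: 1.002
grasp_force: 0.0
```

{"api": "jog_arm", "payload": {"moves": [1,-0.6,0,0,0,0,1,1,-0.6,0,0,0,0,1,1,-0.6,0,0,0,0,1,1,-0.6,0,0,0,0,1,1,-0.6,0,0,0,0,1,0.7,-0.4,0,0,0,0,1,0,0,0,0,0,0,1,0,0,0,0,0,0,1]}}

```text
t: 14.55
eef_pos: [0.4369, 0.1948, 0.1496]
tool_rot: [0.0, 0.725, 0.689, 0.0]
contact_force: [0.2, -1.4, -0.4]
gripper_width: 1.0
grasp_force: 0.0
```

```bash
python3 -c "
from w import *
w=read_camera('wrist');T=read_camera('top')
for c in (T,w): print('blueH',rect(c,'blue',.026,(.4355,.196))[:3],'yellT',rect(c,'yellow',.010,(.429,.197))[:3],'yelH',rect(c,'yellow',.026,(.631,.173))[:3],'redT',rect(c,'red',.010,(.634,.1766))[:3])
report(T,w,[('blueH','blue',.026,(.4355,.196))])
go(.4355,.196,.009,-3)"
```

```text
blueH ((0.5982, -0.0102), (71.7, 25.0), 171.6) yellT ((0.6336, 0.1739), (101.1, 27.6), 92.7) yelH ((0.6288, 0.1725), (99.5, 27.2), 92.7) redT ((0.6322, 0.1763), (151.7, 84.5), 96.8)
blueH ((0.4368, 0.1969), (95.6, 21.1), 87.7) yellT ((0.4309, 0.193), (156.8, 83.4), 89.5) yelH ((0.6298, 0.173), (100.4, 28.6), 92.7) redT ((0.636, 0.1725), (156.0, 88.9), 96.8)
blueH ((0.5982, -0.0102), (71.7, 25.0), 171.6) ((0.4368, 0.1969), (95.6, 21.1), 87.7) tri [0.5007 0.1102 0.1241] [0.2562]
t 14.65 pos [0.4376 0.1933 0.1494] yaw -3.07 f [-0.3 -0.8 -0.6] w 0.998 gf 0.0
turn units [ 0.    0.01 -0.02] shift units (after turn) [ 0.13 -0.11  7.02]
```

{"api": "jog_arm", "payload": {"moves": [0.12,-0.1,1,0,0,0,1,0,0,1,0,0,0,1,0,0,1,0,0,0,1,0,0,1,0,0,0,1,0,0,1,0,0,0,1,0,0,0.8,0,0,0,1,0,0,0.7,0,0,0,1,0,0,0.5,0,0,0,1]}}

```text
t: 15.32
eef_pos: [0.4356, 0.1952, 0.0079]
tool_rot: [0.0, 0.726, 0.687, -0.001]
contact_force: [0.8, -0.4, -0.4]
gripper_width: 0.998
grasp_force: 0.0
```

{"api": "jog_arm", "payload": {"moves": [0,0,0,0,0,0,0.6,0,0,0,0,0,0,0,0,0,0,0,0,0,0,0,0,0,0,0,0,0,0,0,0,0,0,0,0,0,0,0,0,0,0,0,0,0,0,0,0,0,0,0,0,0,0,0,0,0]}}

```text
t: 15.98
eef_pos: [0.4361, 0.1971, 0.0103]
tool_rot: [0.0, 0.725, 0.688, 0.001]
contact_force: [-1.1, -0.6, 6.3]
gripper_width: 0.318
grasp_force: 40.2
```

{"api": "jog_arm", "payload": {"moves": [0,0,-0.3,0,0,0,0,0,0,-0.7,0,0,0,0,0,0,-1,0,0,0,0,0,0,-1,0,0,0,0,0,0,-1,0,0,0,0,0,0,-0.5,0,0,0,0,-0.5,0,0,0,0,0,0,-0.5,0,0,0,0,0,0]}}

```text
t: 16.65
eef_pos: [0.4344, 0.1763, 0.0994]
tool_rot: [0.0, 0.725, 0.689, 0.0]
contact_force: [-0.3, -0.8, -1.3]
gripper_width: 0.315
grasp_force: 39.6
```

{"api": "jog_arm", "payload": {"moves": [-1,0.07,0,0,0,0,0,-1,0.07,0,0,0,0,0,-1,0.07,0,0,0,0,0,-1,0.07,0,0,0,0,0,-1,0.07,0,0,0,0,0,-1,0.07,0,0,0,0,0,-1,0.07,0,0,0,0,0,-1,0.07,0,0,0,0,0]}}

```text
t: 17.32
eef_pos: [0.4353, 0.0141, 0.0979]
tool_rot: [-0.001, 0.726, 0.688, -0.001]
contact_force: [0.5, -0.5, -0.7]
gripper_width: 0.316
grasp_force: 39.6
```

{"api": "jog_arm", "payload": {"moves": [-1,0.07,0,0,0,0,0,-1,0.07,0,0,0,0,0,-1,0.07,0,0,0,0,0,-1,0.07,0,0,0,0,0,-1,0.07,0,0,0,0,0,-1,0.07,0,0,0,0,0,-1,0.07,0,0,0,0,0,-1,0.07,0,0,0,0,0]}}

```text
t: 17.98
eef_pos: [0.4376, -0.1458, 0.0978]
tool_rot: [-0.001, 0.726, 0.688, -0.001]
contact_force: [0.3, 0.9, -1.1]
gripper_width: 0.315
grasp_force: 39.6
```

{"api": "jog_arm", "payload": {"moves": [-1,0.07,0,0,0,0.4,0,-1,0.07,0,0,0,0,0,-0.6,0,0,0,0,0,0,-0.4,0,0,0,0,0,0,0,0,0,0,0,0,0,0,0,0,0,0,0,0,0,0,0,0,0,0,0,0,0,0,0,0,0,0]}}

```text
t: 18.65
eef_pos: [0.4383, -0.2028, 0.0991]
tool_rot: [-0.0, 0.734, 0.679, 0.0]
contact_force: [0.2, 0.5, -0.9]
gripper_width: 0.317
grasp_force: 39.6
```

```bash
python3 -c "
from w import *
go(.441,-.2045,.012,-4.6)"
```

```text
t 18.65 pos [ 0.4383 -0.2028  0.0991] yaw -4.51 f [ 0.2  0.5 -0.9] w 0.317 gf 39.612327218055725
turn units [-0.01 -0.01  0.02] shift units (after turn) [-0.07  0.14  4.36]
```

{"api": "jog_arm", "payload": {"moves": [-0.07,0.14,0.8,0,0,0,0,0,0,1,0,0,0,0,0,0,1,0,0,0,0,0,0,0.9,0,0,0,0,0,0,0.4,0,0,0,0,0,0,0.2,0,0,0,0,0,0,0,0,0,0,0,0,0,0,0,0,0,0]}}

```text
t: 19.32
eef_pos: [0.4416, -0.2054, 0.0139]
tool_rot: [0.0, 0.735, 0.678, 0.0]
contact_force: [0.1, -0.1, -0.7]
gripper_width: 0.318
grasp_force: 39.6
```

{"api": "jog_arm", "payload": {"moves": [0,0,0.03,0,0,0,0,0,0,0.03,0,0,0,0,0,0,0,0,0,0,0,0,0,0,0,0,0,0,0,0,0,0,0,0,0,0,0,0,0,0,0,0,0,0,0,0,0,0,0,0,0,0,0,0,0,0]}}

```text
t: 19.98
eef_pos: [0.4411, -0.2055, 0.0121]
tool_rot: [0.0, 0.735, 0.678, 0.0]
contact_force: [-0.2, -0.3, -0.0]
gripper_width: 0.316
grasp_force: 39.6
```

{"api": "jog_arm", "payload": {"moves": [0,0,0.04,0,0,0,0,0,0,0.03,0,0,0,0,0,0,0.03,0,0,0,0,0,0,0.02,0,0,0,0,0,0,0,0,0,0,0,0,0,0,0,0,0,0,0,0,0,0,0,0,0,0,0,0,0,0,0,0]}}

```text
t: 20.65
eef_pos: [0.441, -0.2055, 0.0102]
tool_rot: [0.0, 0.735, 0.678, -0.0]
contact_force: [-2.7, 1.8, 8.2]
gripper_width: 0.318
grasp_force: 40.8
```

Contact with the tray floor. I release and raise.

{"api": "jog_arm", "payload": {"moves": [0,0,-0.03,0,0,0,0.4,0,0,0,0,0,0,0.45,0,0,0,0,0,0,0.6,0,0,0,0,0,0,0.8,0,0,0,0,0,0,1,0,0,0,0,0,0,1,0,0,0,0,0,0,1,0,0,0,0,0,0,1]}}

```text
t: 21.32
eef_pos: [0.441, -0.2055, 0.0102]
tool_rot: [-0.0, 0.735, 0.678, -0.0]
contact_force: [-0.6, 0.5, -0.2]
gripper_width: 0.999
grasp_force: 0.0
```

{"api": "jog_arm", "payload": {"moves": [0,0,-0.3,0,0,0,1,0,0,-0.7,0,0,0,1,0,0,-1,0,0,0,1,0,0,-1,0,0,0,1,0,0,-1,0,0,0,1,0,0,-1,0,0,0,1,0,0,-1,0,0,0,1,0,0,-1,0,0,0,1]}}

```text
t: 21.98
eef_pos: [0.4409, -0.2053, 0.1517]
tool_rot: [0.0, 0.735, 0.678, 0.0]
contact_force: [0.9, -0.2, 0.3]
gripper_width: 0.999
grasp_force: 0.0
```

```bash
python3 -c "
from w import *
T=read_camera('top');c=read_camera('wrist')
a=rect(c,'blue',.026,(.441,-.2045));print('wrist blue blobs:')
HS['lb']=[((100,120,50),(125,255,255))]
for c in(T,):
  print('yelH',rect(c,'yellow',.026,(.631,.173))[:3],'redT',rect(c,'red',.010,(.634,.1766))[:3],'yelT',rect(c,'yellow',.010,(.43,.197))[:3])
v=T['color'][170:255,335:440];w=read_camera('wrist')['color']
cv2.imwrite('pics/c4.png',np.hstack([cv2.resize(v,(400,324),interpolation=2),cv2.resize(w,(400,324))]))
go(.632,.172,.15,3)"
```

```text
wrist blue blobs:
yelH ((0.6288, 0.1725), (99.6, 27.2), 92.8) redT ((0.6323, 0.1762), (151.6, 84.5), 96.8) yelT ((0.4281, 0.198), (151.7, 80.8), 89.2)
t 22.13 pos [ 0.442 -0.206  0.152] yaw -4.62 f [ 0.6  0.8 -0.1] w 1.0 gf 0.0
turn units [ 0.05  0.03 -1.9 ] shift units (after turn) [18.37 10.47  0.1 ]
```

View pics/c4.png

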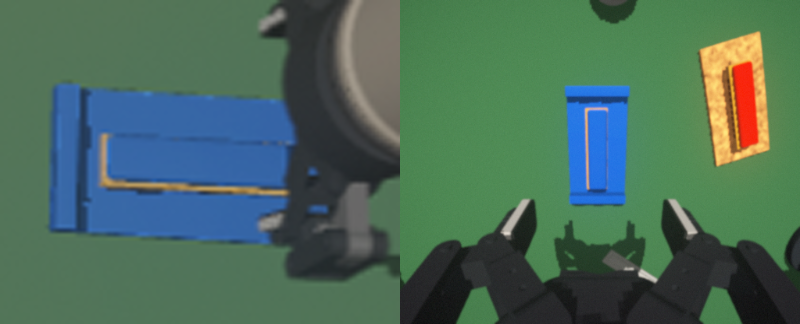

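The crop shows blue in the blue tray, left panel (195,165) and right panel (597,149), upright and centred to about 4 mm. Next is the yellow harmonica in the red tray.

{"api": "jog_arm", "payload": {"moves": [0,0,0,0,0,-0.95,1,0,0,0,0,0,-0.95,1,0.7,0.4,0,0,0,0,1,1,0.57,0,0,0,0,1,1,0.57,0,0,0,0,1,1,0.57,0,0,0,0,1,1,0.57,0,0,0,0,1,1,0.57,0,0,0,0,1]}}

```text
t: 22.8
eef_pos: [0.4996, -0.0872, 0.1493]
tool_rot: [-0.001, 0.688, 0.725, -0.001]
contact_force: [0.2, -0.1, -0.1]
gripper_width: 1.001
grasp_force: 0.0
```

{"api": "jog_arm", "payload": {"moves": [1,0.57,0,0,0,0,1,1,0.57,0,0,0,0,1,1,0.57,0,0,0,0,1,1,0.57,0,0,0,0,1,1,0.57,0,0,0,0,1,1,0.57,0,0,0,0,1,1,0.57,0,0,0,0,1,1,0.57,0,0,0,0,1]}}

```text
t: 23.47
eef_pos: [0.5823, 0.0771, 0.1491]
tool_rot: [-0.001, 0.688, 0.725, -0.001]
contact_force: [-0.2, -0.8, -0.0]
gripper_width: 1.003
grasp_force: 0.0
```

{"api": "jog_arm", "payload": {"moves": [1,0.57,0,0,0,0,1,1,0.57,0,0,0,0,1,1,0.57,0,0,0,0,1,1,0.57,0,0,0,0,1,0.65,0.3,0,0,0,0,1,0,0,0,0,0,0,1,0,0,0,0,0,0,1,0,0,0,0,0,0,1]}}

```text
t: 24.13
eef_pos: [0.6289, 0.1702, 0.1495]
tool_rot: [0.0, 0.689, 0.725, -0.001]
contact_force: [0.0, -0.3, -0.9]
gripper_width: 1.0
grasp_force: 0.0
```

```bash
python3 -c "
from w import *
w=read_camera('wrist');T=read_camera('top')
for c in (w,): print('yelH',rect(c,'yellow',.026,(.631,.173))[:3],'redT',rect(c,'red',.010,(.634,.1766))[:3],rect(T,'yellow',.010,(.428,.197))[:3])
cv2.imwrite('pics/w5.png',w['color'])
go(.632,.172,.009,3)"
```

```text
yelH ((0.633, 0.1732), (99.4, 26.3), 92.8) redT ((0.6355, 0.1727), (154.7, 81.0), 96.7) ((0.4281, 0.198), (151.7, 80.8), 89.2)
t 24.23 pos [0.6292 0.1698 0.15  ] yaw 2.88 f [-0.9 -0.5 -0.2] w 0.999 gf 0.0
turn units [-0.01  0.02 -0.03] shift units (after turn) [0.1  0.15 7.05]
```

View pics/w5.png

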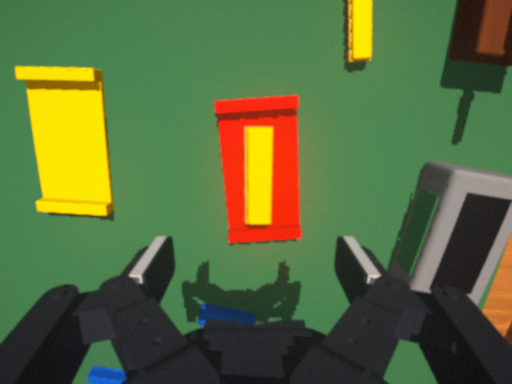

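The wrist view shows the full-size yellow harmonica in the red tray at (259,175), the small decoy at (360,30), and the empty yellow tray at (70,140). Going down to grasp it.

{"api": "jog_arm", "payload": {"moves": [0.12,0.15,1,0,0,0,1,0,0,1,0,0,0,1,0,0,1,0,0,0,1,0,0,1,0,0,0,1,0,0,1,0,0,0,1,0,0,0.8,0,0,0,1,0,0,0.7,0,0,0,1,0,0,0.45,0,0,0,1]}}

```text
t: 24.9
eef_pos: [0.6318, 0.1734, 0.0097]
tool_rot: [-0.0, 0.689, 0.725, -0.001]
contact_force: [0.3, 0.4, -0.2]
gripper_width: 1.002
grasp_force: 0.0
```

{"api": "jog_arm", "payload": {"moves": [0,0,0,0,0,0,0.6,0,0,0,0,0,0,0,0,0,0,0,0,0,0,0,0,0,0,0,0,0,0,0,0,0,0,0,0,0,0,0,0,0,0,0,0,0,0,0,0,0,0,0,0,0,0,0,0,0]}}

```text
t: 25.57
eef_pos: [0.6332, 0.1748, 0.0125]
tool_rot: [0.001, 0.688, 0.725, 0.001]
contact_force: [0.4, -0.5, 6.4]
gripper_width: 0.316
grasp_force: 41.1
```

{"api": "jog_arm", "payload": {"moves": [0,0,-0.3,0,0,0,0,0,0,-0.7,0,0,0,0,0,0,-1,0,0,0,0,0,0,-1,0,0,0,0,0,0,-1,0,0,0,0,0,0,-0.7,0,0,0,0,0,0,0,0,0,0.9,0,0,0,0,0,0,0,0]}}

```text
t: 26.23
eef_pos: [0.6329, 0.1746, 0.1072]
tool_rot: [0.001, 0.712, 0.703, 0.001]
contact_force: [-0.1, -1.1, -1.8]
gripper_width: 0.314
grasp_force: 40.4
```

```bash
python3 -c "
from w import *
go(.430,.1965,.1,-0.8)"
```

```text
t 26.23 pos [0.6329 0.1746 0.1072] yaw -0.74 f [-0.1 -1.1 -1.8] w 0.314 gf 40.36801636219025
turn units [ 0.03 -0.01  0.02] shift units (after turn) [  0.95 -10.16   0.36]
```

{"api": "jog_arm", "payload": {"moves": [0.1,-0.7,0,0,0,0,0,0.1,-1,0,0,0,0,0,0.1,-1,0,0,0,0,0,0.1,-1,0,0,0,0,0,0.1,-1,0,0,0,0,0,0.1,-1,0,0,0,0,0,0.1,-1,0,0,0,0,0,0.1,-1,0,0,0,0,0]}}

```text
t: 26.9
eef_pos: [0.4769, 0.1917, 0.105]
tool_rot: [-0.0, 0.71, 0.704, -0.001]
contact_force: [0.1, 0.2, -1.9]
gripper_width: 0.316
grasp_force: 40.3
```

{"api": "jog_arm", "payload": {"moves": [0.1,-1,0,0,0,0,0,0.05,-1,0,0,0,0,0,0,-0.45,0,0,0,0,0,0,0,0,0,0,0,0,0,0,0,0,0,0,0,0,0,0,0,0,0,0,0,0,0,0,0,0,0,0,0,0,0,0,0,0]}}

```text
t: 27.57
eef_pos: [0.4305, 0.1955, 0.1053]
tool_rot: [-0.0, 0.711, 0.703, 0.0]
contact_force: [0.7, -0.1, -2.1]
gripper_width: 0.321
grasp_force: 40.3
```

```bash
python3 -c "
from w import *
go(.430,.1965,.015,-0.8)"
```

```text
t 27.57 pos [0.4305 0.1955 0.1053] yaw -0.66 f [ 0.7 -0.1 -2.1] w 0.321 gf 40.33603012561798
turn units [ 0.   -0.01  0.03] shift units (after turn) [ 0.05 -0.02  4.51]
```

{"api": "jog_arm", "payload": {"moves": [0,0,0.8,0,0,0,0,0,0,1,0,0,0,0,0,0,1,0,0,0,0,0,0,1,0,0,0,0,0,0,0.4,0,0,0,0,0,0,0.2,0,0,0,0,0,0,0,0,0,0,0,0,0,0,0,0,0,0]}}

```text
t: 28.23
eef_pos: [0.4301, 0.1959, 0.0178]
tool_rot: [0.0, 0.711, 0.703, 0.0]
contact_force: [0.5, 0.3, -1.0]
gripper_width: 0.312
grasp_force: 40.3
```

{"api": "jog_arm", "payload": {"moves": [0,0,0.03,0,0,0,0,0,0,0.03,0,0,0,0,0,0,0,0,0,0,0,0,0,0,0,0,0,0,0,0,0,0,0,0,0,0,0,0,0,0,0,0,0,0,0,0,0,0,0,0,0,0,0,0,0,0]}}

```text
t: 28.9
eef_pos: [0.4295, 0.1955, 0.0161]
tool_rot: [0.0, 0.711, 0.703, 0.0]
contact_force: [0.1, 0.2, -1.6]
gripper_width: 0.317
grasp_force: 40.3
```

{"api": "jog_arm", "payload": {"moves": [0,0,0.05,0,0,0,0,0,0,0.05,0,0,0,0,0,0,0.05,0,0,0,0,0,0,0.03,0,0,0,0,0,0,0,0,0,0,0,0,0,0,0,0,0,0,0,0,0,0,0,0,0,0,0,0,0,0,0,0]}}

```text
t: 29.57
eef_pos: [0.4294, 0.1955, 0.0125]
tool_rot: [0.0, 0.711, 0.703, -0.0]
contact_force: [-1.3, -0.1, 0.5]
gripper_width: 0.317
grasp_force: 40.5
```

{"api": "jog_arm", "payload": {"moves": [0,0,0.03,0,0,0,0,0,0,0.02,0,0,0,0,0,0,0,0,0,0,0,0,0,0,0,0,0,0,0,0,0,0,0,0,0,0,0,0,0,0,0,0,0,0,0,0,0,0,0,0,0,0,0,0,0,0]}}

```text
t: 30.23
eef_pos: [0.4295, 0.1955, 0.0124]
tool_rot: [0.0, 0.711, 0.703, -0.0]
contact_force: [-4.8, -2.9, 16.5]
gripper_width: 0.316
grasp_force: 42.4
```

{"api": "jog_arm", "payload": {"moves": [0,0,-0.05,0,0,0,0,0,0,0,0,0,0,0.4,0,0,0,0,0,0,0.5,0,0,0,0,0,0,0.8,0,0,0,0,0,0,1,0,0,0,0,0,0,1,0,0,0,0,0,0,1,0,0,0,0,0,0,1]}}

```text
t: 30.9
eef_pos: [0.4295, 0.1956, 0.0124]
tool_rot: [-0.0, 0.711, 0.703, -0.0]
contact_force: [-0.4, 0.3, -0.9]
gripper_width: 0.997
grasp_force: 0.0
```

{"api": "jog_arm", "payload": {"moves": [0,0,-0.3,0,0,0,1,0,0,-0.7,0,0,0,1,0,0,-1,0,0,0,1,0,0,-1,0,0,0,1,0,0,-1,0,0,0,1,0,0,-1,0,0,0,1,0,0,-1,0,0,0,1,0,0,-1,0,0,0,1]}}

```text
t: 31.57
eef_pos: [0.4292, 0.1955, 0.1539]
tool_rot: [-0.0, 0.711, 0.703, 0.0]
contact_force: [-0.1, 0.1, 0.4]
gripper_width: 0.999
grasp_force: 0.0
```

```bash
python3 -c "
from w import *
T=read_camera('top');w=read_camera('wrist')
print('redT',rect(T,'red',.010,(.634,.1766))[:3],rect(w,'red',.010,(.634,.1766))[:3],'redH',rect(T,'red',.026,(.6346,-.1655))[:3])
cv2.imwrite('pics/w6.png',w['color'])
go(.6346,-.165,.15,11.7)"
```

```text
redT ((0.6322, 0.1761), (152.0, 84.7), 96.8) ((0.6365, 0.1731), (155.9, 89.9), 96.9) redH ((0.632, -0.1651), (99.4, 24.5), 101.3)
t 31.67 pos [0.4312 0.1967 0.1557] yaw -0.61 f [0.8 0.3 0.5] w 1.003 gf 0.0
turn units [ 0.08 -0.02 -3.08] shift units (after turn) [-19.77   6.29   0.29]
```

View pics/w6.png

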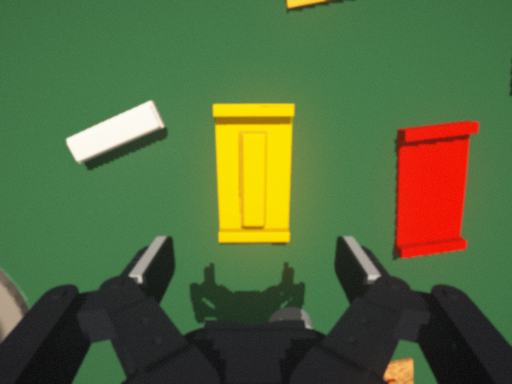

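Yellow lies in the middle of the yellow tray (253,180), and the red tray is empty (435,190). Back to red on the cork.

{"api": "jog_arm", "payload": {"moves": [0,0,0,0,0,-0.77,1,0,0,0,0,0,-0.77,1,0,0,0,0,0,-0.77,1,0,0,0,0,0,-0.77,1,-0.7,0.22,0,0,0,0,1,-1,0.32,0,0,0,0,1,-1,0.32,0,0,0,0,1,-1,0.32,0,0,0,0,1]}}

```text
t: 32.33
eef_pos: [0.4674, 0.127, 0.1519]
tool_rot: [-0.0, 0.631, 0.776, -0.0]
contact_force: [1.1, 0.2, 0.3]
gripper_width: 0.999
grasp_force: 0.0
```

{"api": "jog_arm", "payload": {"moves": [-1,0.32,0,0,0,0,1,-1,0.32,0,0,0,0,1,-1,0.32,0,0,0,0,1,-1,0.32,0,0,0,0,1,-1,0.32,0,0,0,0,1,-1,0.32,0,0,0,0,1,-1,0.32,0,0,0,0,1,-1,0.32,0,0,0,0,1]}}

```text
t: 33.0
eef_pos: [0.5501, -0.0195, 0.1518]
tool_rot: [-0.0, 0.631, 0.776, -0.0]
contact_force: [1.4, 0.2, 0.4]
gripper_width: 1.0
grasp_force: 0.0
```

{"api": "jog_arm", "payload": {"moves": [-1,0.32,0,0,0,0,1,-1,0.32,0,0,0,0,1,-1,0.32,0,0,0,0,1,-1,0.32,0,0,0,0,1,-1,0.32,0,0,0,0,1,-1,0.32,0,0,0,0,1,-1,0.32,0,0,0,0,1,-1,0.32,0,0,0,0,1]}}

```text
t: 33.67
eef_pos: [0.6327, -0.1655, 0.1516]
tool_rot: [-0.001, 0.631, 0.776, -0.0]
contact_force: [0.1, 0.7, 0.2]
gripper_width: 0.999
grasp_force: 0.0
```

```bash
python3 -c "
from w import *
w=read_camera('wrist')
print('redH',rect(w,'red',.026,(.6346,-.1655))[:3])
go(.6346,-.165,.009,11.7)"
```

```text
redH ((0.6379, -0.1686), (96.2, 22.7), 101.8)
t 33.72 pos [ 0.6342 -0.1709  0.1514] yaw 11.44 f [ 1.4 -3.5  0.2] w 0.999 gf 0.0
turn units [-0.01  0.04 -0.07] shift units (after turn) [0.28 0.08 7.12]
```

{"api": "jog_arm", "payload": {"moves": [0.25,0.05,1,0,0,0,1,0,0,1,0,0,0,1,0,0,1,0,0,0,1,0,0,1,0,0,0,1,0,0,1,0,0,0,1,0,0,0.8,0,0,0,1,0,0,0.7,0,0,0,1,0,0,0.5,0,0,0,1]}}

```text
t: 34.38
eef_pos: [0.6317, -0.1593, 0.0104]
tool_rot: [-0.001, 0.631, 0.776, -0.001]
contact_force: [-1.0, 0.1, 0.2]
gripper_width: 1.0
grasp_force: 0.0
```

{"api": "jog_arm", "payload": {"moves": [0,0,0,0,0,0,0.6,0,0,0,0,0,0,0,0,0,0,0,0,0,0,0,0,0,0,0,0,0,0,0,0,0,0,0,0,0,0,0,0,0,0,0,0,0,0,0,0,0,0,0,0,0,0,0,0,0]}}

```text
t: 35.05
eef_pos: [0.6339, -0.1597, 0.0138]
tool_rot: [0.001, 0.631, 0.776, 0.001]
contact_force: [-0.8, -0.3, 5.8]
gripper_width: 0.314
grasp_force: 41.0
```

{"api": "jog_arm", "payload": {"moves": [0,0,-0.3,0,0,0,0,0,0,-0.7,0,0,0,0,0,0,-1,0,0,0,0,0,0,-1,0,0,0,0,0,0,-1,0,0,0,0,0,0,-0.7,0,0,0,0,0,0,0,0,0,0.6,0,0,0,0,0,0,0.6,0]}}

```text
t: 35.72
eef_pos: [0.6335, -0.1598, 0.1086]
tool_rot: [0.001, 0.664, 0.748, 0.001]
contact_force: [-0.0, 0.9, -1.6]
gripper_width: 0.314
grasp_force: 40.3
```

```bash
python3 -c "
from w import *
go(.6345,.1755,.1,6.8)"
```

```text
t 35.72 pos [ 0.6335 -0.1598  0.1086] yaw 6.79 f [-0.   0.9 -1.6] w 0.314 gf 40.252922773361206
turn units [ 0.03  0.01 -0.  ] shift units (after turn) [16.64  2.03  0.43]
```

{"api": "jog_arm", "payload": {"moves": [0.7,0.12,0,0,0,0,0,1,0.12,0,0,0,0,0,1,0.12,0,0,0,0,0,1,0.12,0,0,0,0,0,1,0.12,0,0,0,0,0,1,0.12,0,0,0,0,0,1,0.12,0,0,0,0,0,1,0.12,0,0,0,0,0]}}

```text
t: 36.38
eef_pos: [0.6327, -0.002, 0.1066]
tool_rot: [-0.0, 0.662, 0.749, -0.0]
contact_force: [0.3, -0.1, -0.1]
gripper_width: 0.317
grasp_force: 40.2
```

{"api": "jog_arm", "payload": {"moves": [1,0.12,0,0,0,0,0,1,0.12,0,0,0,0,0,1,0.12,0,0,0,0,0,1,0.12,0,0,0,0,0,1,0.12,0,0,0,0,0,1,0.12,0,0,0,0,0,1,0.12,0,0,0,0,0,1,0.12,0,0,0,0,0]}}

```text
t: 37.05
eef_pos: [0.6322, 0.1591, 0.1066]
tool_rot: [-0.0, 0.662, 0.749, -0.0]
contact_force: [0.0, -0.1, -1.1]
gripper_width: 0.313
grasp_force: 40.2
```

{"api": "jog_arm", "payload": {"moves": [0.2,0.12,0,0,0,0,0,0,0,0,0,0,0,0,0,0,0,0,0,0,0,0,0,0,0,0,0,0,0,0,0,0,0,0,0,0,0,0,0,0,0,0,0,0,0,0,0,0,0,0,0,0,0,0,0,0]}}

```text
t: 37.72
eef_pos: [0.6352, 0.1604, 0.1065]
tool_rot: [0.0, 0.663, 0.748, -0.0]
contact_force: [0.0, 0.4, -0.9]
gripper_width: 0.312
grasp_force: 40.2
```

```bash
python3 -c "
from w import *
w=read_camera('wrist')
cv2.imwrite('pics/w7.png',w['color'])
go(.6345,.1805,.016,6.8)"
```

```text
t 37.77 pos [0.6352 0.1606 0.1065] yaw 6.88 f [-0.   0.9 -1.6] w 0.314 gf 40.240779519081116
turn units [0.   0.   0.02] shift units (after turn) [0.99 0.08 4.53]
```

View pics/w7.png

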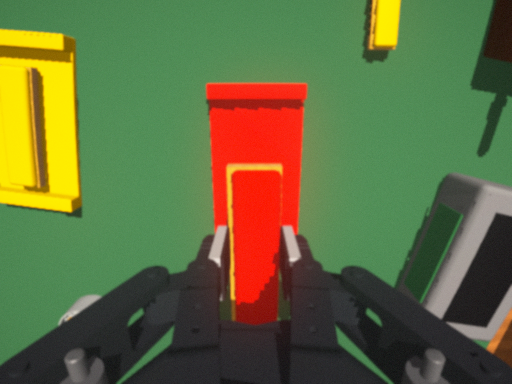

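The wrist view shows red held at (256,240), still about 20 mm short of the centre of the red tray. I move the last 20 mm, then lower.

{"api": "jog_arm", "payload": {"moves": [0.5,0.05,0,0,0,0,0,0.5,0,0,0,0,0,0,0,0,0.7,0,0,0,0,0,0,1,0,0,0,0,0,0,1,0,0,0,0,0,0,1,0,0,0,0,0,0,0.5,0,0,0,0,0,0,0.2,0,0,0,0]}}

```text
t: 38.43
eef_pos: [0.6319, 0.181, 0.0157]
tool_rot: [-0.001, 0.663, 0.749, -0.002]
contact_force: [-0.3, -0.4, -0.8]
gripper_width: 0.312
grasp_force: 40.2
```

{"api": "jog_arm", "payload": {"moves": [0,0,0.03,0,0,0,0,0,0,0.02,0,0,0,0,0,0,0,0,0,0,0,0,0,0,0,0,0,0,0,0,0,0,0,0,0,0,0,0,0,0,0,0,0,0,0,0,0,0,0,0,0,0,0,0,0,0]}}

```text
t: 39.1
eef_pos: [0.6338, 0.181, 0.0177]
tool_rot: [0.0, 0.663, 0.748, 0.0]
contact_force: [0.8, -0.5, -1.3]
gripper_width: 0.316
grasp_force: 40.2
```

{"api": "jog_arm", "payload": {"moves": [0,0,0.07,0,0,0,0,0,0,0.06,0,0,0,0,0,0,0.04,0,0,0,0,0,0,0.03,0,0,0,0,0,0,0,0,0,0,0,0,0,0,0,0,0,0,0,0,0,0,0,0,0,0,0,0,0,0,0,0]}}

```text
t: 39.77
eef_pos: [0.6336, 0.1809, 0.0138]
tool_rot: [0.0, 0.663, 0.748, -0.0]
contact_force: [-2.9, -1.5, 5.7]
gripper_width: 0.318
grasp_force: 41.0
```

{"api": "jog_arm", "payload": {"moves": [0,0,0.02,0,0,0,0,0,0,0.02,0,0,0,0,0,0,0,0,0,0,0,0,0,0,0,0,0,0,0,0,0,0,0,0,0,0,0,0,0,0,0,0,0,0,0,0,0,0,0,0,0,0,0,0,0,0]}}

```text
t: 40.43
eef_pos: [0.6336, 0.1809, 0.0138]
tool_rot: [0.0, 0.663, 0.748, -0.0]
contact_force: [-4.2, -2.1, 11.2]
gripper_width: 0.313
grasp_force: 41.6
```

{"api": "jog_arm", "payload": {"moves": [0,0,-0.04,0,0,0,0,0,0,0,0,0,0,0.4,0,0,0,0,0,0,0.5,0,0,0,0,0,0,0.8,0,0,0,0,0,0,1,0,0,0,0,0,0,1,0,0,0,0,0,0,1,0,0,0,0,0,0,1]}}

```text
t: 41.1
eef_pos: [0.6337, 0.181, 0.0134]
tool_rot: [-0.0, 0.663, 0.748, -0.0]
contact_force: [-0.5, 0.1, 0.8]
gripper_width: 1.001
grasp_force: 0.0
```

{"api": "jog_arm", "payload": {"moves": [0,0,-0.3,0,0,0,1,0,0,-0.7,0,0,0,1,0,0,-1,0,0,0,1,0,0,-1,0,0,0,1,0,0,-1,0,0,0,1,0,0,-1,0,0,0,1,0,0,-1,0,0,0,1,0,0,-1,0,0,0,1]}}

```text
t: 41.77
eef_pos: [0.6337, 0.1812, 0.1561]
tool_rot: [0.0, 0.663, 0.749, 0.001]
contact_force: [0.3, -0.0, 0.2]
gripper_width: 1.004
grasp_force: 0.0
```

{"api": "jog_arm", "payload": {"moves": [-1,0,-0.5,0,0,0,1,-1,0,-0.5,0,0,0,1,-1,0,-0.5,0,0,0,1,-1,0,-0.5,0,0,0,1,-1,0,0,0,0,0,1,-1,0,0,0,0,0,1,0,0,0,0,0,0,1,0,0,0,0,0,0,1]}}

```text
t: 42.43
eef_pos: [0.6484, 0.0604, 0.1947]
tool_rot: [0.001, 0.664, 0.748, 0.0]
contact_force: [-0.3, 0.0, 0.3]
gripper_width: 0.996
grasp_force: 0.0
```

```bash
python3 -c "
from w import *
w=read_camera('wrist');s=read_camera('scene')
a=cv2.resize(w['color'],(400,300));b=cv2.resize(read_camera('top')['color'],(400,300));c=cv2.resize(s['color'][130:300,90:390],(800,300)) 
cv2.imwrite('pics/f.png',np.vstack([np.hstack([a,b]),cv2.resize(s['color'][140:290,90:330],(480,300)) if 0 else c]))
go(.6,.1,.2,6.8)"
```

```text
t 42.58 pos [0.6479 0.0636 0.1942] yaw 7.02 f [-0.   1.5  0.2] w 1.0 gf 0.0
turn units [ 0.01 -0.01  0.06] shift units (after turn) [ 2.09 -2.16 -0.29]
```

View pics/f.png

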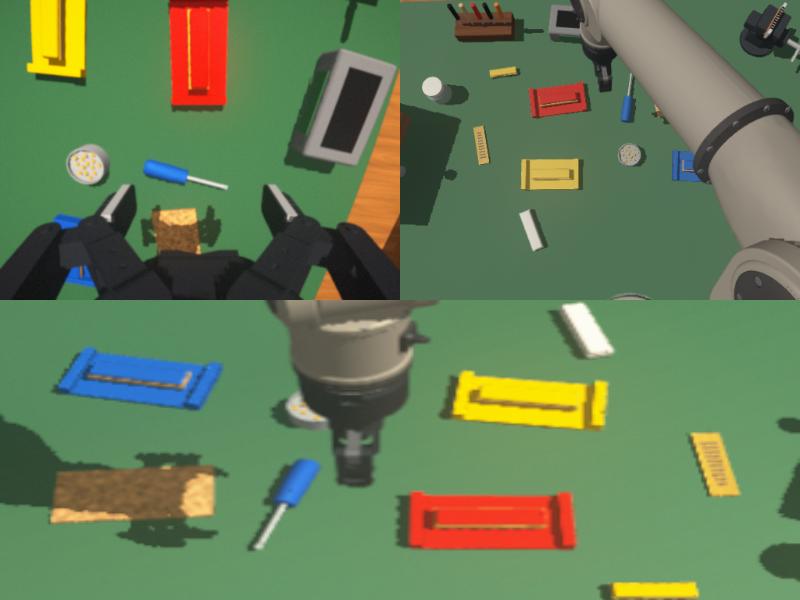

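The final picture shows each harmonica in its own tray: red (490,518), blue (137,378) and yellow (525,393). All are upright and centred, the tin, screwdriver and reed plate lie where they were, and the arm is clear.

```bash
python3 -c "
from station import *
print(hand_in())"
```

```text
the job is handed in; nothing more can be done
None
```

The red, blue and yellow harmonicas each lie released in the tray of their own colour; red rested on the cork pad first, and I handed the job in at about 43 s of the 104 s. The hand-in returned no verdict.

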